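# Sweep broken pitch into the bench catch tray

### The job

Clear the broken pitch off the little chasing bench so it can be remelted: pull the catch tray right out to its stop, take the scraper from its rest and sweep all five lumps over the open front edge into the tray, using the scraper and never touching the pitch with the gripper. Then stand the scraper back in its rest and slide the tray fully home with the pitch in it. Leave the hammer, the pitch bowl and the cup of punches where they are.

Things in the scene. Friction and masses are not known exactly. Their poses are not given: they have to be found in the camera images.
- bench: small benchtop jeweller's bench of pale wood, 340 x 340 mm, 110 mm high, fixed to the table. Origin: centre of its underside on the table; z up, open front towards its own -x, y along the front edge. The catch tray slides out from under the top towards -x
- bench_edge (a point): middle of the bench top's open front edge, 110 mm above the table (axes as the bench's; 170 mm to -x of the bench's origin). The flat top runs 325 mm back from here to a back strip and is 310 mm wide between two side strips; these dark edge strips stand 18 mm above the top, the front has none
- tray (a joint): how far the catch tray is pulled out of the bench front, along the bench's own -x, m: 0 fully home, 0.16 at its stop. It starts ajar by 10 to 45 mm; slides with about 1.5 N of friction and stays where it is left
- tray_in (a point): centre of the tray's floor, 11 mm above the table, moves with the tray, axes as the bench's. Aluminium tray; inside 286 mm (x, -145 to +141) by 292 mm (y), walls 47 mm high; oak front 12 mm thick, its top edge 100 mm above the table; 74 mm from floor to the underside of the bench top. At the stop 160 mm of its inside lies open before the bench edge
- tray_handle (a point): middle of the steel bar pull on the tray's front: a horizontal bar about 10 mm thick and 130 mm long, along the bench's own y, with its axis 35 mm in front of the tray's front face (217 mm in front of the bench's origin when the tray is home) and 90 mm above the table; the gripper's fingers can straddle it from above
- scraper: bench scraper: a straight steel blade 180 mm wide (its own y), 3 mm thick (x) and 85 mm tall with a dark wooden handle along its top edge, 150 mm long (y), 26 mm thick (x), from 78 to 110 mm above the blade's edge; 0.3 kg. Origin at the middle of the blade's lower edge, z up the blade to the handle. At the start it stands blade down in its rest
- scraper_grip (a point): centre of the scraper's handle, 95 mm above the blade's lower edge
- rest: slotted oak rest for the scraper, 66 x 230 mm and about 56 mm high, fixed to the table. Origin at the centre of its underside; the slot runs along its own y: 204 mm long, 6 mm wide at the bottom, flaring to about 16 mm at the mouth
- rest_slot (a point): middle of the slot's floor, 12 mm above the table, on which the blade's edge stands
- lump0: broken lump of black chaser's pitch, an irregular flat-bottomed chunk about 62 x 42 mm and 26 mm thick, about 80 g, brittle and faceted, lying on the bench top at the start; origin at its middle (13 mm above what it lies on)
- lump1: broken lump of black chaser's pitch, an irregular flat-bottomed chunk about 62 x 42 mm and 26 mm thick, about 80 g, brittle and faceted, lying on the bench top at the start; origin at its middle (13 mm above what it lies on)
- lump2: broken lump of black chaser's pitch, an irregular flat-bottomed chunk about 62 x 42 mm and 26 mm thick, about 80 g, brittle and faceted, lying on the bench top at the start; origin at its middle (13 mm above what it lies on)
- lump3: broken lump of black chaser's pitch, an irregular flat-bottomed chunk about 62 x 42 mm and 26 mm thick, about 80 g, brittle and faceted, lying on the bench top at the start; origin at its middle (13 mm above what it lies on)
- lump4: broken lump of black chaser's pitch, an irregular flat-bottomed chunk about 62 x 42 mm and 26 mm thick, about 80 g, brittle and faceted, lying on the bench top at the start; origin at its middle (13 mm above what it lies on)
- hammer: chasing hammer lying along the back of the bench top, to be left alone: head 86 mm long, wooden handle 230 mm long, 30 mm thick. Origin under the middle of the head; the handle runs along its own -y, the head lies along its own x
- bowl: pitch bowl, to be left alone: heavy pale bowl 200 mm across and 118 mm high on a wooden ring, filled with black pitch with a copper sheet set in it; 4 kg, standing on the table beyond the rest. Origin at the centre of its underside
- punches: square cup 56 x 56 x 65 mm with steel punches standing in it, about 130 mm high in all, to be left alone; on the table behind the bench. Origin at the centre of its underside

How it is judged:
By the outcome, as a careful person would: the job done as asked, in the order asked, and still so for the second after the job is handed in, with the robot touching nothing.
It also fails if it takes over 72 s, if anything falls off the work surface, if the arm or the gripper's body presses on something with over 40 N, if the wrist force passes 120 N, or if a joint passes its speed limit or range.

### The arm

A 6-joint arm with a two-finger parallel gripper is mounted at the origin on the work surface. World frame = base frame: x ahead of the robot, y to its left, z up, the work surface at z = 0. Lengths are in mm, angles in degrees, forces in N, time in s.
With the tool pointing down it reaches from about 350 to 850 mm from the base axis. Payload 8.1 kg.
Tool frame: the origin (TCP) lies midway between the tips of the shut fingers; the grasp point (between the pads) lies 19 mm behind it; z points along the fingers, y is the line along which they close (so a half turn about z gives the same grasp; the last joint's range is limited). The gripper opens to 85 mm and grips with 20 to 120 N. Pads are 22 mm wide; open, the fingers measure 114 mm over their backs; the gripper's body (76 mm by 85 mm) begins 54 mm behind the grasp point. The pads swing forward as they close: fully open they stand 13 mm farther back than shut.
Start: joints at [-78.002, 7.471, 85.268, -0, 87.261, -4.893], TCP at [174.349, -574.115, 231.292] pointing down, gripper open.
Joint ranges: [-169.43, 169.43], [-51.17, 129.36], [1.28, 143.12], [-76.62, 256.62], [0, 156.53], [-152.29, 152.29]. Speed limits (degrees/s): [136.94, 136.94, 159.86, 180, 180, 180].

### API

Orientations are given as [roll, pitch, yaw] about the fixed x, y, z axes, in that order (R = Rz(yaw) Ry(pitch) Rx(roll)).
In Python, from bench import r gives the robot as it stands.
- The arm moves only by the tool advance, called as name(argument=value, ...) on one line, values as JSON. Schema: {"type":"object","properties":{"ticks":{"type":"object","properties":{"wx":{"type":"array","items":{"type":"number"},"minItems":1,"maxItems":8},"wy":{"type":"array","items":{"type":"number"},"minItems":1,"maxItems":8},"wz":{"type":"array","items":{"type":"number"},"minItems":1,"maxItems":8},"x":{"type":"array","items":{"type":"number"},"minItems":1,"maxItems":8},"y":{"type":"array","items":{"type":"number"},"minItems":1,"maxItems":8},"z":{"type":"array","items":{"type":"number"},"minItems":1,"maxItems":8},"finger_gap":{"type":"array","items":{"type":"number"},"minItems":1,"maxItems":8}},"additionalProperties":false,"required":["wx","wy","wz","x","y","z","finger_gap"]},"grip_force":{"type":"number"},"only":{"type":"string"},"quiet":{"type":"boolean"},"lines":{"type":"string"}},"required":["ticks"],"additionalProperties":false}. ticks is an object with one list for each field, all of the same length, 1 to 8, a row being the entries at one place: wx, wy, wz (a rotation vector in degrees), x, y, z (the shift in mm), finger_gap (the finger opening in mm); each row is the pose to reach, as a shift and turn from the pose commanded when the call began, along the tool's axes at that moment; what a row does not reach only later rows make up. A row lasts 1/8 s, in which the tool goes at most 62.5 mm and 10.7 degrees, less where a joint would pass 70% of its speed; a pose out of reach is approached as far as the arm can. The fingers move at their own pace and stop on an object; grip_force is the grip in N (left out, the last holds). Time passes only in rows, so rows that do not move let the fingers close. The tool returns the time, the measured TCP pose, the force, the opening and the grip force at its end. only (a regular expression) keeps the lines of the reply that match it, lines (a string "A,B") keeps lines A to B, and quiet returns only ok. Input that does not fit is refused with a message, and nothing moves.
- r.sense(): the state, without advancing time (a new reading comes with each control period).
- r.snapshot(name): name is "side" or "top"; returns a dict with "pixels" (420x560x3 uint8, blue, green, red), "fx", "fy", "cx", "cy" (pixels), "pose" (4x4, takes a point from camera to world coordinates). Camera axes: x right, y up, looking along -z (the intrinsics and any distortion apply to the point x, -y, -z); pixel columns grow to the right and rows downward; lengths in mm; the calibration is good to about 2 mm. A picture is of the moment at which its call begins. There is no depth.
- r.hand_in(): hands the job in; it is judged then, once.
The state is a dict: "time": time; "joint_pos": joint angles; "qd": joint speeds; "joint_efforts": joint torques, N m; "tool_pos": TCP position; "tcp_rot": TCP orientation; "ft_force": force on the tool from outside, world axes, zero at the start; "wrist_torque": the same for the moment, N m; "finger_gap": finger opening in mm; "grip_force": force on a finger pad.
Only numpy, scipy, OpenCV 4.12 (cv2) and the standard library are available. Lean on these libraries where they do the work, as an engineer would, in place of code of your own. Each camera call takes 0.05 s, during which the arm holds its last target. There are 200 camera calls.

## Working session

There is one attempt and no reset: what is moved stays moved. The work goes in short steps, Python scripts to look and compute and a tool call to move; the robot and the scene stay as the last step left them, time stands still between calls to the robot, and variables do not carry over. Pictures are saved under pics/ and viewed, at most 10 in all, crops included, and the job is handed in when it is done.

```bash
ls; mkdir -p pics
```

Run:
```python
from bench import r
import cv2,json,numpy as np
s=r.sense();print({k:s[k] for k in('time','tool_pos','tcp_rot','finger_gap','joint_pos')})
for n in('top','side'):
    d=r.snapshot(n);cv2.imwrite(f'pics/{n}0.png',d['pixels']);print(n,{k:v for k,v in d.items() if k!='pixels'})
```

```text
bench.py
pics
{'time': 0.0, 'tool_pos': array([ 174.24804937, -573.58056241,  230.24400003]), 'tcp_rot': array([-1.79896395e+02, -9.61246120e-03,  1.68911975e+01]), 'finger_gap': 85.17526632888443, 'joint_pos': array([-7.80017754e+01,  7.51518425e+00,  8.53292392e+01,  7.41284298e-04,
        8.72596242e+01, -4.89301771e+00])}
top {'fx': 474.67862249038143, 'fy': 474.67862249038143, 'cx': 280.8915365101693, 'cy': 206.38759378000748, 'pose': array([[ 1.18465034e-02,  9.95381341e-01, -9.52661853e-02,
         4.38833533e+02],
       [-9.99839255e-01,  1.05092534e-02, -1.45265020e-02,
         6.46642914e+01],
       [-1.34582326e-02,  9.54229600e-02,  9.95345837e-01,
         1.45855309e+03],
       [ 0.00000000e+00,  0.00000000e+00,  0.00000000e+00,
         1.00000000e+00]])}
side {'fx': 393.8756112296117, 'fy': 393.8756112296117, 'cx': 277.45127861378023, 'cy': 206.49572910606364, 'pose': array([[ 9.00498578e-01,  3.14154739e-01, -3.00681078e-01,
         2.68513977e+02],
       [-4.34540873e-01,  6.76512167e-01, -5.94563300e-01,
        -5.17779796e+02],
       [ 1.66295291e-02,  6.66061625e-01,  7.45711319e-01,
         8.54689059e+02],
       [ 0.00000000e+00,  0.00000000e+00,  0.00000000e+00,
         1.00000000e+00]])}
```

View pics/top0.png

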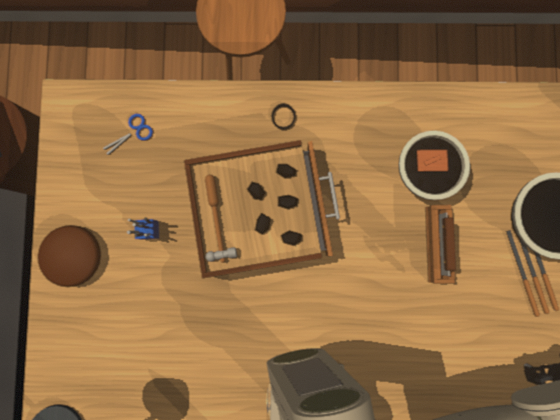

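View pics/side0.png

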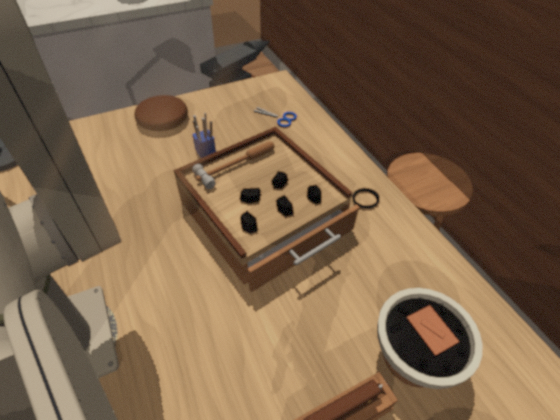

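The top view shows the bench at about (257,210) with its front to the right (world −y). The bar pull is near (333,197), the five lumps run from (256,190) to (291,238), and the rest with the scraper is at (445,245). The side view confirms this layout. I'll zoom in to measure.

Create h.py:
```python
import numpy as np,cv2
from bench import r
def ray(d,u,v):
    P=np.array(d['pose']);k=np.array([(u-d['cx'])/d['fx'],-(v-d['cy'])/d['fy'],-1.]);return P[:3,3],P[:3,:3]@k
def onz(d,u,v,z):
    o,k=ray(d,u,v);return o+k*(z-o[2])/k[2]
def proj(d,p):
    P=np.array(d['pose']);c=P[:3,:3].T@(np.asarray(p,float)-P[:3,3]);return d['cx']+d['fx']*c[0]/-c[2],d['cy']+d['fy']*c[1]/c[2]
```

Run:
```python
import cv2
a=cv2.imread('pics/top0.png')
cv2.imwrite('pics/b.png',cv2.resize(a[135:285,170:370],None,fx=4,fy=4,interpolation=cv2.INTER_CUBIC))
cv2.imwrite('pics/c.png',cv2.resize(a[190:295,400:500],None,fx=5.6,fy=5.6,interpolation=cv2.INTER_CUBIC))
```

```text
(no output)
```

View pics/b.png

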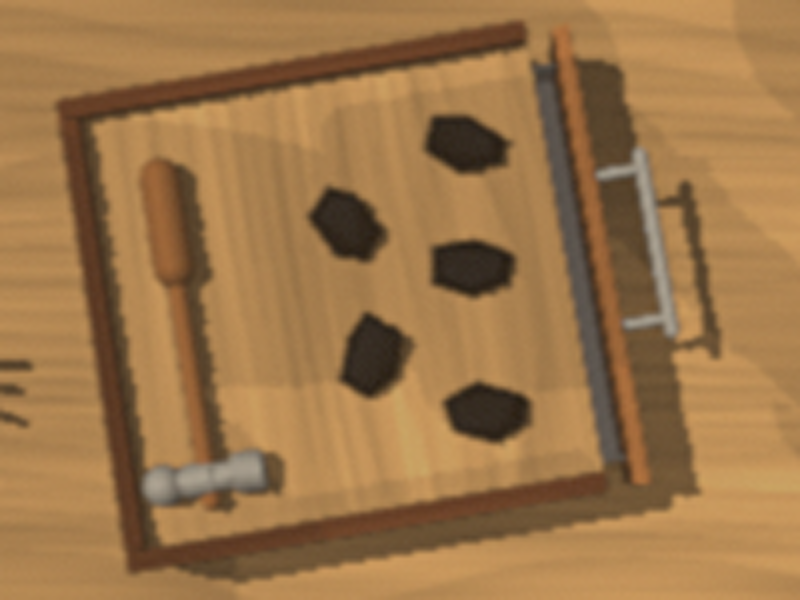

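View pics/c.png

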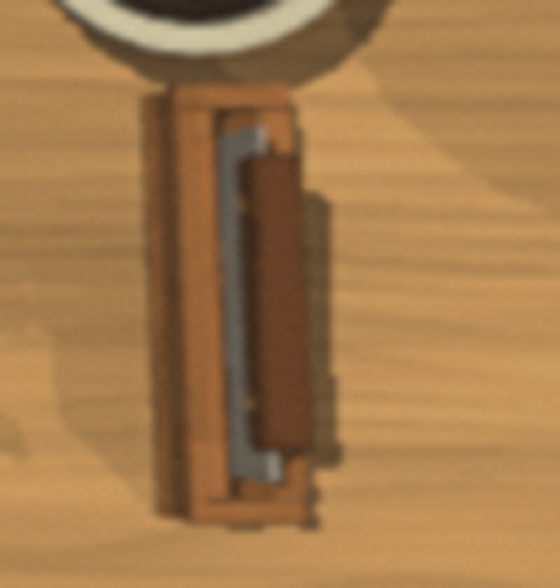

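The bench crop shows the strip ends at (524,27) and (607,487), the bar from (640,150) to (671,335) and five clear lumps. In the rest crop the handle top spans (248,155) to (310,455).

Run:
```python
from h import *
d=r.snapshot('top');np.set_printoptions(precision=1,suppress=True)
B=lambda U,V,z:onz(d,(U+.5)/4-.5+170,(V+.5)/4-.5+135,z)
C=lambda U,V,z:onz(d,(U+.5)/5.6-.5+400,(V+.5)/5.6-.5+190,z)
bl,br,fl,fr=[B(*p,128) for p in((57,103),(132,570),(524,22),(607,490))]
print('corners',bl[:2],br[:2],fl[:2],fr[:2])
c=(bl+br+fl+fr)/4
ex=(bl+br-fl-fr);ey=(fl+bl-fr-br);print('len',np.linalg.norm(ex)/2,np.linalg.norm(ey)/2)
print('yaw ex',np.degrees(np.arctan2(ex[1],ex[0])),'ey',np.degrees(np.arctan2(ey[1],ey[0]))) 
h1,h2=B(640,150,95),B(671,335,95);print('handle',h1,h2,(h1+h2)/2,np.linalg.norm(h1-h2))
yaw=np.arctan2(ex[1],ex[0]);X=np.array([np.cos(yaw),np.sin(yaw)]);Y=np.array([-X[1],X[0]])
print('centre',c[:2]);print('tray', -((h1+h2)[:2]/2-c[:2])@X-217)
for p in((467,143),(347,223),(474,268),(374,356),(488,412),(255,470),(160,160),(205,510)):
    w=B(*p,123)[:2];print('lump/hammer',w,'bench xy',(w-c[:2])@X,(w-c[:2])@Y)
q=[C(*p,122) for p in((248,155),(300,155),(255,450),(310,455))]
m=sum(q)/4;ax=(q[0]+q[1]-q[2]-q[3]);print('scraper',m,np.degrees(np.arctan2(ax[1],ax[0])),np.linalg.norm(ax)/2)
q=[C(*p,56) for p in((172,88),(290,88),(190,522),(308,520))];m=sum(q)/4;ax=(q[0]+q[1]-q[2]-q[3]);print('rest',m,np.degrees(np.arctan2(ax[1],ax[0])),np.linalg.norm(ax)/2)
```

```text
corners [695.  362.2] [366.2 299.5] [756.7  30. ] [425.5 -30.3]
len 336.4916733381512 335.71204420355093
yaw ex 100.35324974445562 ey 10.558475113834847
handle [670.7 -55.7  95. ] [536.4 -78.2  95. ] [603.6 -66.9  95. ] 136.14886253488933
centre [560.8 165.4]
tray 19.210277189786325
lump/hammer [669.8  69.8] bench xy -113.62910632509781 -90.03818277569161
lump/hammer [611.6 154.3] bench xy -20.026984877619867 -47.93129229099918
lump/hammer [580.4  63.9] bench xy -103.3763445026763 -1.0252107795500294
lump/hammer [517.3 133.7] bench xy -23.377237349324687 48.48272125432383
lump/hammer [478.9  53. ] bench xy -95.83287872425268 100.82498391690902
lump/hammer [436.4 215.9] bench xy 72.07735070498464 113.31734713268628
lump/hammer [655.5 288.4] bench xy 104.03383988469571 -115.22311638832818
lump/hammer [408.1 250.4] bench xy 111.05019139615327 134.94691305046837
scraper [ 467.  -387.6  122. ] 0.38193495743858413 148.01601567001765
rest [ 468.3 -390.    56. ] 1.2047883227112324 226.11624208651716
```

Add to h.py:
```python
from scipy.spatial.transform import Rotation as Ro
import sys
YAW=100.4;Cb=np.array([560.8,165.4])
def W(bx,by):
    a=np.radians(YAW);return Cb+bx*np.array([np.cos(a),np.sin(a)])+by*np.array([-np.sin(a),np.cos(a)])
def need(x,y,z,yaw):
    s=r.sense();R=Ro.from_euler('xyz',s['tcp_rot'],degrees=True);T=Ro.from_euler('xyz',[180,0,yaw],degrees=True)
    print('need rot',(R.inv()*T).as_rotvec(degrees=True).round(2),'shift',R.inv().apply(np.array([x,y,z])-s['tool_pos']).round(1),'|F|',s['ft_force'].round(1),'gap',round(s['finger_gap'],1),'pos',s['tool_pos'].round(1),s['tcp_rot'].round(2),'t',s['time'])
def needb(bx,by,z): need(*W(bx,by),z,YAW-90)
```

```bash
python3 -c "
from h import *
needb(-236.5,0,180)"
```

advance(ticks={"wx":[0,0,0,0,0,0,0,0],"wy":[0,0,0,0,0,0,0,0],"wz":[1,2,3,4,5,6,6.5,6.5],"x":[50,105,155,205,255,305,355,405],"y":[-32,-68,-100,-132,-164,-197,-229,-261],"z":[0,0,0,0,0,0,0,0],"finger_gap":[60,30,28,28,28,28,28,28]}, grip_force=60)

```text
time: 1.15
tool_pos: [486.9, -205.0, 231.2]
tcp_rot: [180.0, -0.0, 10.4]
ft_force: [1.2, -1.1, 0.4]
finger_gap: 28.1
grip_force: 0.0
```

```bash
python3 -c "
from h import *
needb(-236.5,0,180)"
```

```text
need rot [ 0.   -0.   -0.02] shift [ 139.5 -114.5   51.2] |F| [ 1.2 -1.1  0.4] gap 28.1 pos [ 486.9 -205.   231.2] [180.    -0.    10.38] t 1.15
```

advance(ticks={"wx":[0,0,0,0,0],"wy":[0,0,0,0,0],"wz":[0,0,0,0,0],"x":[45,90,130,139.5,139.5],"y":[-37,-74,-107,-114.5,-114.5],"z":[10,20,40,51,51],"finger_gap":[28,28,28,28,28]})

```text
time: 1.78
tool_pos: [601.8, -68.3, 178.6]
tcp_rot: [-179.9, 0.2, 10.5]
ft_force: [-0.5, -0.5, 0.8]
finger_gap: 28.0
grip_force: 0.0
```

Run:
```python
from h import *
needb(-236.5,0,72)
d=r.snapshot('top');a=d['pixels']
cv2.imwrite('pics/d.png',cv2.resize(a[140:260,270:390],None,fx=4,fy=4,interpolation=cv2.INTER_CUBIC))
```

```text
need rot [-0.05  0.18  0.08] shift [  2.2  -0.7 106.6] |F| [-0.5 -0.5  0.8] gap 28.0 pos [601.8 -68.3 178.6] [-179.95    0.18   10.48] t 1.775
```

View pics/d.png

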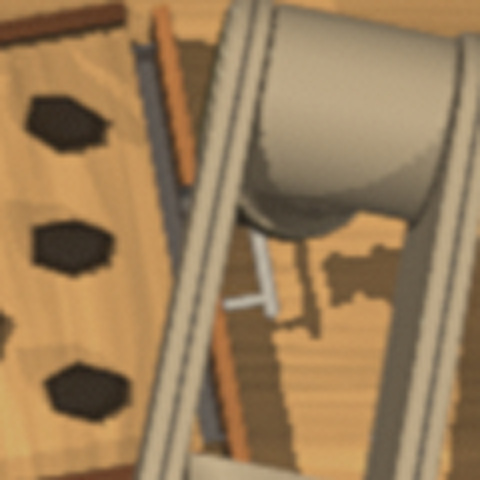

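The arm hides the fingers from above, but the bar end at (268,300) in the crop is where I expected it. I'll descend in steps and watch the force.

advance(ticks={"wx":[0,0,0,0,0,0],"wy":[0,0,0,0,0,0],"wz":[0,0,0,0,0,0],"x":[2,2,2,2,2,2],"y":[0,0,0,0,0,0],"z":[30,55,66,74,82,82],"finger_gap":[28,28,28,28,28,28]})

```text
time: 2.58
tool_pos: [604.5, -68.7, 98.2]
tcp_rot: [-180.0, 0.0, 10.4]
ft_force: [0.2, 0.8, 0.8]
finger_gap: 28.0
grip_force: 0.0
```

```bash
python3 -c "
from h import *
needb(-236.5,0,72)"
```

```text
need rot [-0.    0.01 -0.02] shift [-0.7 -1.6 26.2] |F| [0.2 0.8 0.8] gap 28.0 pos [604.5 -68.7  98.2] [-1.800e+02  1.000e-02  1.038e+01] t 2.575
```

advance(ticks={"wx":[0,0,0,0,0,0,0,0],"wy":[0,0,0,0,0,0,0,0],"wz":[0,0,0,0,0,0,0,0],"x":[0,0,0,0,0,0,0,0],"y":[-1,-1,-1,-1,-1,-1,-1,-1],"z":[5,12,20,26,26,26,26,26],"finger_gap":[28,28,28,28,0,0,0,0]}, grip_force=40)

```text
time: 3.58
tool_pos: [603.7, -67.5, 71.4]
tcp_rot: [-180.0, 0.1, 10.4]
ft_force: [-0.3, -0.4, -10.1]
finger_gap: 9.4
grip_force: 38.8
```

```bash
python3 -c "
from h import *
needb(-377,0,72)"
```

```text
need rot [-0.03  0.08 -0.01] shift [-1.000e-01  1.402e+02 -6.000e-01] |F| [ -0.3  -0.4 -10.1] gap 9.4 pos [603.7 -67.5  71.4] [-1.7997e+02  8.0000e-02  1.0390e+01] t 3.575
```

advance(ticks={"wx":[0,0,0,0,0,0,0,0],"wy":[0,0,0,0,0,0,0,0],"wz":[0,0,0,0,0,0,0,0],"x":[0,0,0,0,0,0,0,0],"y":[5,25,50,75,100,122,136,140],"z":[-0.5,-0.5,-0.5,-0.5,-0.5,-0.5,-0.5,-0.5],"finger_gap":[0,0,0,0,0,0,0,0]})

```text
time: 4.58
tool_pos: [628.9, -206.5, 71.6]
tcp_rot: [-179.9, 0.1, 10.3]
ft_force: [0.9, 2.0, -24.9]
finger_gap: 9.5
grip_force: 39.4
```

advance(ticks={"wx":[0,0,0,0,0],"wy":[0,0,0,0,0],"wz":[0,0,0,0,0],"x":[0,0,0,0,0],"y":[1,2,3,4,4],"z":[0,0,0,0,0],"finger_gap":[0,0,0,0,0]})

```text
time: 5.2
tool_pos: [629.0, -206.8, 71.6]
tcp_rot: [-179.8, 0.2, 10.5]
ft_force: [-3.9, 9.3, -22.8]
finger_gap: 9.9
grip_force: 39.7
```

```bash
python3 -c "
from h import *
needb(-377,0,72)"
```

```text
need rot [-0.25  0.18  0.06] shift [ 0.1 -1.4 -0.4] |F| [ -3.9   9.3 -22.8] gap 9.9 pos [ 629.  -206.8   71.6] [-179.75    0.18   10.46] t 5.2
```

At the stop: the position stays put while the force rises. I'll release, rise and go to the scraper.

advance(ticks={"wx":[0,0,0,0,0,0,0,0],"wy":[0,0,0,0,0,0,0,0],"wz":[0,0,0,0,0,0,0,0],"x":[0,0,0,0,0,0,0,0],"y":[-2,-2,-2,-2,-2,-2,-2,-2],"z":[0,0,0,-25,-70,-120,-160,-160],"finger_gap":[28,28,28,28,28,28,28,28]})

```text
time: 6.2
tool_pos: [632.9, -208.8, 240.1]
tcp_rot: [179.6, -0.5, 10.4]
ft_force: [-0.1, -0.5, -0.3]
finger_gap: 27.4
grip_force: 0.0
```

```bash
python3 -c "
from h import *
need(467,-388.5,160,0.8)"
```

```text
need rot [ 0.32 -0.58  9.57] shift [-196.3  146.4   79.2] |F| [-0.1 -0.5 -0.3] gap 27.4 pos [ 632.9 -208.8  240.1] [179.63  -0.55  10.38] t 6.2
```

advance(ticks={"wx":[0,0,0,0,0,0,0,0],"wy":[0,0,0,0,-0.3,-0.3,-0.3,-0.3],"wz":[3,6,9,9.6,9.6,9.6,9.6,9.6],"x":[-40,-80,-120,-160,-190,-196.3,-196.3,-196.3],"y":[29,59,88,117,141,146.4,146.4,146.4],"z":[0,5,10,20,40,60,79,79],"finger_gap":[60,60,60,60,60,60,60,60]})

```text
time: 7.2
tool_pos: [463.1, -384.7, 151.2]
tcp_rot: [-179.8, 0.4, 0.8]
ft_force: [-0.8, -0.2, -0.9]
finger_gap: 60.0
grip_force: 0.0
```

Run:
```python
from h import *
need(467,-388.5,88,0.8)
d=r.snapshot('top');a=d['pixels']
q=cv2.resize(a[170:290,370:490],None,fx=4,fy=4,interpolation=cv2.INTER_CUBIC)
b=r.snapshot('side')['pixels']
cv2.imwrite('pics/e.png',np.hstack([q,cv2.resize(b[300:420,280:360],None,fx=4,fy=4)]))
```

```text
need rot [-0.16  0.45  0.05] shift [ 4.4  4.  63.2] |F| [-0.8 -0.2 -0.9] gap 60.0 pos [ 463.1 -384.7  151.2] [-179.84    0.45    0.85] t 7.2
```

View pics/e.png

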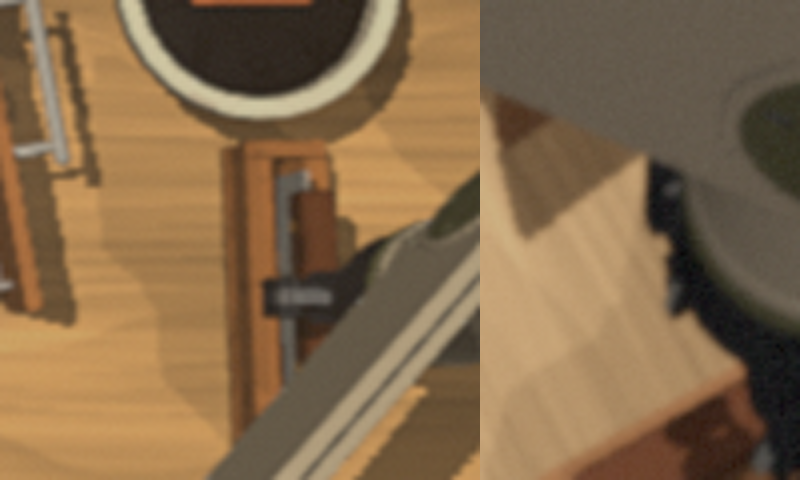

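The dark gripper finger at (270,297) is on the +y side of the handle (300–335), as planned. I'll descend in steps.

advance(ticks={"wx":[0,0,0,0,0,0,0,0],"wy":[0,0,0,0,0,0,0,0],"wz":[0,0,0,0,0,0,0,0],"x":[4,4,4,4,4,4,4,4],"y":[4,4,4,4,4,4,4,4],"z":[10,22,34,46,55,63,63,63],"finger_gap":[60,60,60,60,60,60,60,60]})

```text
time: 8.3
tool_pos: [467.3, -390.9, 91.2]
tcp_rot: [180.0, 0.3, 0.8]
ft_force: [0.4, 0.5, -0.4]
finger_gap: 59.8
grip_force: 0.0
```

```bash
python3 -c "
from h import *
need(467,-388.5,88,0.8)"
```

```text
need rot [ 0.05  0.27 -0.01] shift [-0.2 -2.4  3.2] |F| [ 0.4  0.5 -0.4] gap 59.8 pos [ 467.3 -390.9   91.2] [179.95   0.27   0.79] t 8.3
```

advance(ticks={"wx":[0,0,0,0,0,0,0,0],"wy":[0,0,0,0,0,0,0,0],"wz":[0,0,0,0,0,0,0,0],"x":[0,0,0,0,0,0,0,0],"y":[-2,-2,-2,-2,-2,-2,-2,-2],"z":[3,3,3,3,3,3,3,3],"finger_gap":[60,40,30,0,0,0,0,0]}, grip_force=40)

```text
time: 9.3
tool_pos: [467.1, -389.1, 88.1]
tcp_rot: [179.9, 0.3, 0.8]
ft_force: [0.1, -3.9, 1.6]
finger_gap: 25.8
grip_force: 41.4
```

```bash
python3 -c "
from h import *
need(467,-388.5,88,0.8);print(r.sense()['wrist_torque'])"
```

```text
need rot [ 0.07  0.27 -0.02] shift [-0.1 -0.6  0.1] |F| [ 0.1 -3.9  1.6] gap 25.8 pos [ 467.1 -389.1   88.1] [179.93   0.27   0.78] t 9.3
[-0.82267479  0.08368669  0.12020277]
```

advance(ticks={"wx":[0,0,0,0,0,0,0,0],"wy":[0,0,0,0,0,0,0,0],"wz":[0,0,0,0,0,0,0,0],"x":[0,0,0,0,0,0,0,0],"y":[0,0,0,0,0,0,0,0],"z":[0,-5,-20,-45,-80,-115,-145,-150],"finger_gap":[0,0,0,0,0,0,0,0]}, grip_force=100)

```text
time: 10.3
tool_pos: [468.5, -388.4, 239.3]
tcp_rot: [179.9, 0.2, 0.8]
ft_force: [0.2, -0.1, -3.1]
finger_gap: 24.5
grip_force: 99.5
```

Run:
```python
from h import *
needb(25,58,238)
d=r.snapshot('side');cv2.imwrite('pics/f.png',d['pixels'])
```

```text
need rot [ 0.04  0.2  -9.59] shift [ 3.880e+01 -5.674e+02  5.000e-01] |F| [ 0.2 -0.1 -3.1] gap 24.5 pos [ 468.5 -388.4  239.3] [179.94   0.2    0.81] t 10.3
```

View pics/f.png

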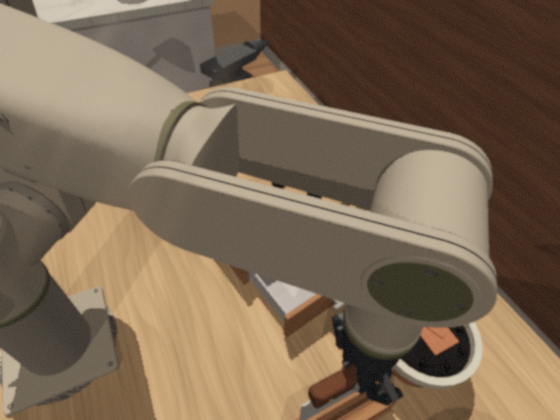

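The scraper is out of the rest and upright in the gripper at about (350,385), and the tray is open. Next I'll carry it over the bench.

advance(ticks={"wx":[0,0,0,0,0,0,0,0],"wy":[0,0,0,0,0,0,0,0],"wz":[-1,-2,-4,-5,-6,-7,-8.5,-9.6],"x":[3,7,11,15,19,23,27,31],"y":[-40,-100,-160,-220,-280,-340,-400,-455],"z":[0,0,0,0,0,0,0,0],"finger_gap":[0,0,0,0,0,0,0,0]})

```text
time: 11.35
tool_pos: [490.8, 69.1, 234.7]
tcp_rot: [-179.9, 0.5, 10.5]
ft_force: [1.0, -0.7, -3.2]
finger_gap: 24.8
grip_force: 99.5
```

advance(ticks={"wx":[0,0,0,0],"wy":[0,0,0,0],"wz":[0,0,0,0],"x":[20,30,30,30],"y":[-50,-90,-105,-105],"z":[0,0,0,0],"finger_gap":[0,0,0,0]})

```text
time: 11.85
tool_pos: [501.8, 175.9, 235.3]
tcp_rot: [-180.0, 0.5, 10.5]
ft_force: [-0.3, -0.3, -2.5]
finger_gap: 25.0
grip_force: 99.6
```

```bash
python3 -c "
from h import *
needb(25,58,220)"
```

```text
need rot [-0.01  0.5   0.09] shift [-1.7 -4.  15.3] |F| [-0.3 -0.3 -2.5] gap 25.0 pos [501.8 175.9 235.3] [-179.99    0.5    10.49] t 11.85
```

advance(ticks={"wx":[0,0,0,0,0,0,0],"wy":[0.4,0.4,0.4,0.4,0.4,0.4,0.4],"wz":[0,0,0,0,0,0,0],"x":[-1.5,-1.5,-1.5,-1.5,-1.5,-1.5,-1.5],"y":[-4,-4,-4,-4,-4,-4,-4],"z":[8,16,26,36,43,43,43],"finger_gap":[0,0,0,0,0,0,0]})

```text
time: 12.72
tool_pos: [500.9, 179.2, 194.6]
tcp_rot: [-180.0, -0.1, 10.4]
ft_force: [0.1, -0.2, -2.7]
finger_gap: 24.9
grip_force: 99.5
```

Run:
```python
from h import *
needb(25,58,187.5)
d=r.snapshot('top');a=d['pixels'];b=r.snapshot('side')['pixels']
f=lambda x:cv2.resize(x,None,fx=2.2,fy=2.2,interpolation=cv2.INTER_CUBIC)
cv2.imwrite('pics/g.png',np.hstack([f(a[130:300,175:355]),f(b[120:290,170:350])]))
```

```text
need rot [-0.03 -0.13 -0.01] shift [-1.6 -0.6  7.1] |F| [ 0.1 -0.2 -2.7] gap 24.9 pos [500.9 179.2 194.6] [-1.7997e+02 -1.3000e-01  1.0390e+01] t 12.725
```

View pics/g.png

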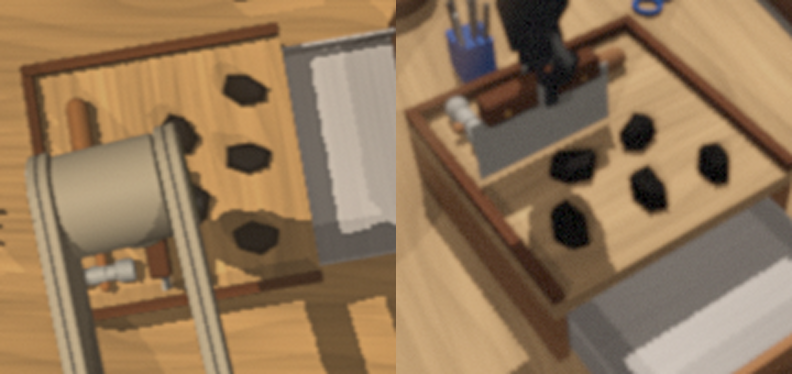

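The scraper hangs level and upright behind all the lumps, with the tray wide open. I'll lower it to just above the top and make the first sweep.

advance(ticks={"wx":[0,0,0,0],"wy":[0,0,0,0],"wz":[0,0,0,0],"x":[-1.5,-1.5,-1.5,-1.5],"y":[0,0,0,0],"z":[3,5,5.5,6],"finger_gap":[0,0,0,0]})

```text
time: 13.32
tool_pos: [499.2, 178.9, 188.3]
tcp_rot: [-180.0, -0.1, 10.4]
ft_force: [0.7, 0.2, -2.2]
finger_gap: 24.8
grip_force: 99.5
```

```bash
python3 -c "
from h import *
needb(25,58,187.5)"
```

```text
need rot [-0.02 -0.1  -0.01] shift [ 0.2 -0.6  0.8] |F| [ 0.7  0.2 -2.2] gap 24.8 pos [499.2 178.9 188.3] [-1.7998e+02 -1.0000e-01  1.0390e+01] t 13.325
```

advance(ticks={"wx":[0,0,0,0,0,0,0,0],"wy":[0,0,0,0,0,0,0,0],"wz":[0,0,0,0,0,0,0,0],"x":[0,0,0,0,0,0,0,0],"y":[8,20,33,46,60,74,88,102],"z":[0.5,0.5,0.5,0.5,0.5,0.5,0.5,0.5],"finger_gap":[0,0,0,0,0,0,0,0]})

```text
time: 14.32
tool_pos: [517.8, 77.8, 187.8]
tcp_rot: [-180.0, -0.1, 10.4]
ft_force: [-0.3, 1.9, -2.0]
finger_gap: 24.5
grip_force: 99.5
```

```bash
python3 -c "
from h import *
needb(-185,58,187.5)"
```

```text
need rot [-0.04 -0.11 -0.01] shift [  0.2 106.6   0.2] |F| [-0.3  1.9 -2. ] gap 24.5 pos [517.8  77.8 187.8] [-1.7995e+02 -1.1000e-01  1.0390e+01] t 14.325
```

advance(ticks={"wx":[0,0,0,0,0,0,0,0],"wy":[0,0,0,0,0,0,0,0],"wz":[0,0,0,0,0,0,0,0],"x":[0,0,0,0,0,0,0,0],"y":[13,26,39,52,65,78,92,106],"z":[0,0,0,0,0,0,0,0],"finger_gap":[0,0,0,0,0,0,0,0]})

```text
time: 15.32
tool_pos: [536.8, -26.8, 187.6]
tcp_rot: [-180.0, -0.1, 10.4]
ft_force: [-0.0, -0.3, -3.0]
finger_gap: 24.7
grip_force: 99.4
```

advance(ticks={"wx":[0,0,0,0],"wy":[0,0,0,0],"wz":[0,0,0,0],"x":[0,0,0,0],"y":[0,0,0,0],"z":[-2,-30,-60,-60],"finger_gap":[0,0,0,0]})

```text
time: 15.82
tool_pos: [538.3, -25.7, 250.8]
tcp_rot: [179.9, -0.4, 10.4]
ft_force: [-0.2, 0.4, -3.6]
finger_gap: 24.5
grip_force: 99.6
```

Run:
```python
from h import *
needb(25,-60,248)
d=r.snapshot('top');a=d['pixels'];b=r.snapshot('side')['pixels']
f=lambda x:cv2.resize(x,None,fx=2.,fy=2.,interpolation=cv2.INTER_CUBIC)
cv2.imwrite('pics/i.png',np.hstack([f(a[130:300,175:375]),f(b[120:290,170:370])]))
```

```text
need rot [ 0.07 -0.41  0.01] shift [ 116.6 -208.9    3.4] |F| [-0.2  0.4 -3.6] gap 24.5 pos [538.3 -25.7 250.8] [179.93  -0.41  10.41] t 15.825
```

View pics/i.png

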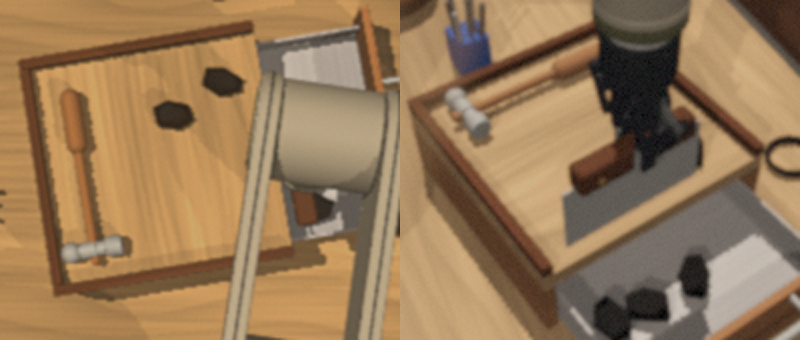

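Three lumps are in the tray. Two remain at about (173,115) and (223,82) in the left crop. Next is the second sweep.

advance(ticks={"wx":[0,0,0,0,0,0,0],"wy":[0,0,0,0,-0.3,-0.3,-0.3],"wz":[0,0,0,0,0,0,0],"x":[25,55,85,105,116.5,116.5,116.5],"y":[-45,-95,-150,-190,-209,-209,-209],"z":[0,0,0,0,0,3,3],"finger_gap":[0,0,0,0,0,0,0]})

```text
time: 16.8
tool_pos: [612.5, 200.2, 242.7]
tcp_rot: [180.0, 0.4, 10.4]
ft_force: [-0.4, 0.2, -3.5]
finger_gap: 24.9
grip_force: 99.7
```

Run:
```python
from h import *
needb(25,-60,187.5)
d=r.snapshot('side');a=d['pixels']
cv2.imwrite('pics/j.png',a)
for p in((261.5,187.5),(286.5,171)):
    w=onz(r.snapshot('top'),*p,123)[:2]-Cb;t=np.radians(YAW);print(w@[np.cos(t),np.sin(t)],w@[-np.sin(t),np.cos(t)])
```

```text
need rot [ 0.01  0.4  -0.  ] shift [ 3.2 -0.1 55.2] |F| [-0.4  0.2 -3.5] gap 24.9 pos [612.5 200.2 242.7] [179.99   0.4   10.4 ] t 16.8
-35.805855278056285 -53.56332099620606
-113.7890369091293 -88.12732317907628
```

advance(ticks={"wx":[0,0,0,0,0,0,0,0],"wy":[0.4,0.4,0.4,0.4,0.4,0.4,0.4,0.4],"wz":[0,0,0,0,0,0,0,0],"x":[1,1,1,1,1,1,1,1],"y":[0,0,0,0,0,0,0,0],"z":[10,22,34,44,50,53,54,54],"finger_gap":[0,0,0,0,0,0,0,0]})

```text
time: 17.95
tool_pos: [614.5, 201.1, 191.4]
tcp_rot: [-180.0, -0.2, 10.4]
ft_force: [0.6, -0.3, -3.2]
finger_gap: 24.8
grip_force: 99.6
```

```bash
python3 -c "
from h import *
needb(25,-58,187.5)"
```

```text
need rot [-0.03 -0.24 -0.01] shift [-1.3  0.4  3.9] |F| [ 0.6 -0.3 -3.2] gap 24.8 pos [614.5 201.1 191.4] [-179.97   -0.24   10.39] t 17.95
```

advance(ticks={"wx":[0,0,0,0,0,0,0,0],"wy":[-0.2,-0.2,-0.2,-0.2,-0.2,-0.2,-0.2,-0.2],"wz":[0,0,0,0,0,0,0,0],"x":[-1,-1,-1,-1,-1,-1,-1,-1],"y":[0,0,8,20,33,46,60,74],"z":[2,3.5,3.7,3.7,3.7,3.7,3.7,3.7],"finger_gap":[0,0,0,0,0,0,0,0]})

```text
time: 18.95
tool_pos: [626.9, 127.0, 187.3]
tcp_rot: [-180.0, -0.0, 10.4]
ft_force: [2.3, 5.3, -4.9]
finger_gap: 24.8
grip_force: 109.3
```

```bash
python3 -c "
from h import *
needb(-185,-58,187.5)"
```

```text
need rot [-0.03 -0.01 -0.02] shift [ -0.  135.3  -0.3] |F| [ 2.3  5.3 -4.9] gap 24.8 pos [626.9 127.  187.3] [-1.7997e+02 -1.0000e-02  1.0380e+01] t 18.95
```

advance(ticks={"wx":[0,0,0,0],"wy":[0,0,0,0],"wz":[0,0,0,0],"x":[-0.5,-0.5,-0.5,-0.5],"y":[14,28,42,56],"z":[-0.7,-0.7,-0.7,-0.7],"finger_gap":[0,0,0,0]})

```text
time: 19.45
tool_pos: [636.5, 72.1, 188.0]
tcp_rot: [-180.0, -0.0, 10.4]
ft_force: [0.0, 2.0, -2.4]
finger_gap: 24.6
grip_force: 105.6
```

advance(ticks={"wx":[0,0,0,0,0,0,0],"wy":[0,0,0,0,0,0,0],"wz":[0,0,0,0,0,0,0],"x":[0,0,0,0,0,0,0],"y":[13,26,39,52,65,78,80],"z":[0,0,0,0,0,0,0],"finger_gap":[0,0,0,0,0,0,0]})

```text
time: 20.32
tool_pos: [650.8, -7.1, 187.8]
tcp_rot: [-180.0, 0.0, 10.3]
ft_force: [0.4, -0.0, -3.0]
finger_gap: 24.7
grip_force: 105.7
```

advance(ticks={"wx":[0,0,0,0],"wy":[0,0,0,0],"wz":[0,0,0,0],"x":[0,0,0,0],"y":[0,0,0,0],"z":[-2,-30,-60,-60],"finger_gap":[0,0,0,0]})

```text
time: 20.82
tool_pos: [652.5, -5.4, 251.6]
tcp_rot: [179.9, -0.4, 10.4]
ft_force: [0.7, -0.2, -3.3]
finger_gap: 24.8
grip_force: 105.8
```

Run:
```python
from h import *
need(467.1,-389.1,238,.8)
d=r.snapshot('top');a=d['pixels'];b=r.snapshot('side')['pixels']
f=lambda x:cv2.resize(x,None,fx=2.,fy=2.,interpolation=cv2.INTER_CUBIC)
cv2.imwrite('pics/k.png',np.hstack([f(a[130:300,175:375]),f(b[120:290,170:370])]))
```

```text
need rot [ 0.03 -0.36  9.63] shift [-251.9  343.8   12.4] |F| [ 0.7 -0.2 -3.3] gap 24.8 pos [652.5  -5.4 251.6] [179.94  -0.36  10.43] t 20.825
```

View pics/k.png

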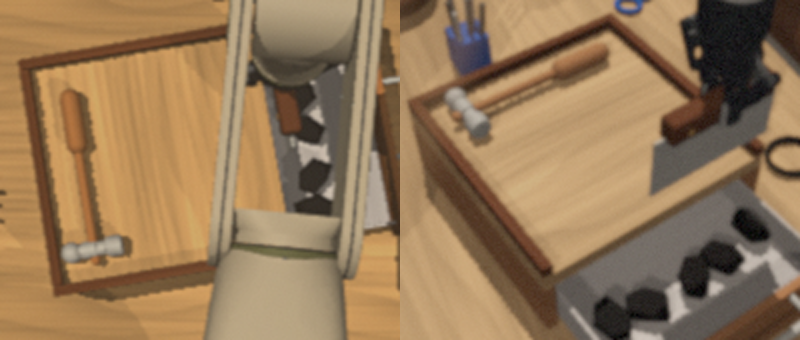

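All five lumps are in the tray and the bench is clear. Next I'll return the scraper, checking by numbers only since the 10 picture views are used up.

advance(ticks={"wx":[0,0,0,0,0,0,0,0],"wy":[0,0,0,0,0,0,0,0],"wz":[1.5,3,4.5,6,7.5,9,9.6,9.6],"x":[-36,-72,-108,-144,-180,-215,-240,-252],"y":[49,98,147,196,245,293,328,344],"z":[0,0,0,3,6,9,12,12],"finger_gap":[0,0,0,0,0,0,0,0]})

```text
time: 21.92
tool_pos: [462.7, -390.8, 233.0]
tcp_rot: [-179.8, 0.2, 0.7]
ft_force: [-0.6, 1.0, -3.0]
finger_gap: 24.8
grip_force: 105.9
```

advance(ticks={"wx":[0,0],"wy":[0,0],"wz":[0,0],"x":[0,0],"y":[0,0],"z":[0,0],"finger_gap":[0,0]})

```text
time: 22.18
tool_pos: [465.3, -388.4, 235.0]
tcp_rot: [-179.9, 0.0, 0.8]
ft_force: [0.0, 0.8, -2.6]
finger_gap: 24.5
grip_force: 105.9
```

```bash
python3 -c "
from h import *
need(467.1,-389.1,150,.8)"
```

```text
need rot [-0.1   0.03  0.05] shift [ 1.8  0.9 85. ] |F| [ 0.   0.8 -2.6] gap 24.5 pos [ 465.3 -388.4  235. ] [-1.799e+02  3.000e-02  8.500e-01] t 22.175
```

advance(ticks={"wx":[0,0,0,0,0,0,0,0],"wy":[0,0,0,0,0,0,0,0],"wz":[0,0,0,0,0,0,0,0],"x":[1.8,1.8,1.8,1.8,1.8,1.8,1.8,1.8],"y":[0.9,0.9,0.9,0.9,0.9,0.9,0.9,0.9],"z":[12,30,48,66,80,85,85,85],"finger_gap":[0,0,0,0,0,0,0,0]})

```text
time: 23.18
tool_pos: [467.1, -390.9, 151.7]
tcp_rot: [180.0, -0.1, 0.8]
ft_force: [-0.8, -0.2, -3.0]
finger_gap: 25.0
grip_force: 105.9
```

```bash
python3 -c "
from h import *
need(467.1,-389.1,88,.8)"
```

```text
need rot [ 0.04 -0.06 -0.01] shift [-0.  -1.9 63.7] |F| [-0.8 -0.2 -3. ] gap 25.0 pos [ 467.1 -390.9  151.7] [ 1.7996e+02 -6.0000e-02  7.9000e-01] t 23.175
```

advance(ticks={"wx":[0,0,0,0,0,0,0,0],"wy":[0,0,0,0,0,0,0,0],"wz":[0,0,0,0,0,0,0,0],"x":[0,0,0,0,0,0,0,0],"y":[-1.9,-1.9,-1.9,-1.9,-1.9,-1.9,-1.9,-1.9],"z":[6,13,20,27,33,38,42,42],"finger_gap":[0,0,0,0,0,0,0,0]})

```text
time: 24.18
tool_pos: [467.1, -390.4, 111.2]
tcp_rot: [179.8, -0.1, 0.8]
ft_force: [-4.8, -2.7, 10.5]
finger_gap: 24.9
grip_force: 107.6
```

```bash
python3 -c "
from h import *
need(467.1,-389.1,88,.8);print(r.sense()['wrist_torque'])"
```

```text
need rot [ 0.19 -0.09 -0.02] shift [-0.  -1.4 23.2] |F| [-4.8 -2.7 10.5] gap 24.9 pos [ 467.1 -390.4  111.2] [ 1.7981e+02 -9.0000e-02  7.8000e-01] t 24.175
[-0.67829249  0.61010869  0.16625333]
```

advance(ticks={"wx":[0,0,0,0],"wy":[0,0,0,0],"wz":[0,0,0,0],"x":[0,0,0,0],"y":[0,-1.4,-1.4,-1.4],"z":[-6,-10,-10,-10],"finger_gap":[0,0,0,0]})

```text
time: 24.68
tool_pos: [466.8, -387.6, 119.3]
tcp_rot: [180.0, -0.0, 0.8]
ft_force: [-1.9, -3.4, 2.3]
finger_gap: 24.6
grip_force: 106.3
```

```bash
python3 -c "
from h import *
need(467.1,-389.1,88,.8);print(r.sense()['wrist_torque'])"
```

```text
need rot [ 0.02 -0.02 -0.01] shift [ 0.3  1.5 31.3] |F| [-1.9 -3.4  2.3] gap 24.6 pos [ 466.8 -387.6  119.3] [ 1.7998e+02 -2.0000e-02  7.9000e-01] t 24.675
[-1.03393921  0.31212391  0.03486149]
```

advance(ticks={"wx":[0,0,0,0,0],"wy":[0,0,0,0,0],"wz":[0,0,0,0,0],"x":[0,0,0,0,0],"y":[0,0,0,0,0],"z":[3,5,7,8,8],"finger_gap":[0,0,0,0,0]})

```text
time: 25.3
tool_pos: [467.9, -389.4, 112.9]
tcp_rot: [179.7, -0.2, 0.8]
ft_force: [-0.6, -8.4, 7.2]
finger_gap: 24.6
grip_force: 107.2
```

```bash
python3 -c "
from h import *
need(467.1,-389.1,88,.8);print(r.sense()['wrist_torque'])"
```

```text
need rot [ 0.26 -0.18 -0.02] shift [-0.8 -0.4 24.9] |F| [-0.6 -8.4  7.2] gap 24.6 pos [ 467.9 -389.4  112.9] [179.74  -0.18   0.78] t 25.3
[-2.02885872  0.15574553  0.10797303]
```

advance(ticks={"wx":[0,0,0,0,0,0,0,0],"wy":[0,0,0,0,0,0,0,0],"wz":[0,0,0,0,0,0,0,0],"x":[0,0,0,0,0,0,0,0],"y":[0,3,3.5,3.5,3.5,3.5,3.5,3.5],"z":[-6,-8,-8,-8,-4,-1,2,2],"finger_gap":[0,0,0,0,0,0,0,0]})

```text
time: 26.3
tool_pos: [466.7, -391.1, 111.2]
tcp_rot: [180.0, -0.0, 0.8]
ft_force: [-8.1, 4.2, 15.0]
finger_gap: 24.7
grip_force: 108.3
```

```bash
python3 -c "
from h import *
need(467.1,-389.1,88,.8);print(r.sense()['wrist_torque'])"
```

Run:
```python
from h import *
d=r.snapshot('top');a=d['pixels'];g=r.snapshot('side');b=g['pixels']
for v in(208,212,216,220,224,228): print(v,[''.join('%02x'%c for c in a[v,u][::-1]) for u in range(432,462,2)])
print(proj(d,(530,-392,145)),proj(d,(530,-379,145)),proj(g,(540,-392,145)),proj(g,(557,-392,115)))
cv2.imwrite('pics/s.png',b)
```

```text
need rot [ 0.03 -0.02 -0.01] shift [ 0.4 -2.  23.2] |F| [-8.1  4.2 15. ] gap 24.7 pos [ 466.7 -391.1  111.2] [ 1.7997e+02 -2.0000e-02  7.9000e-01] t 26.3
[1.07167458 1.06743696 0.19542643]
208 ['885934', '885a33', '936137', '926038', '936038', '926037', '925f37', '956138', '966238', '966238', '997247', 'ba8c56', 'b98c54', 'ba8c56', 'b88a55']
212 ['915f38', '98643a', 'a1673a', '634228', '714c2e', '765132', '724f34', '795a42', '9f836c', 'a66e42', '89613a', 'be8e58', 'c6965b', 'c5965b', 'c5965a']
216 ['8d5c37', '99643b', 'a16739', '6f4e37', '5f5a52', '635c53', '605b51', '5d564c', '7c7366', '745237', '755333', '997347', 'bf9058', 'c09058', 'c09158']
220 ['8d5c34', '99653a', 'a2683a', '734f35', '5f5950', '615b52', '4d4137', '3f2a1c', '593924', '5e3a26', '5f3b28', '593622', 'a98051', 'c99a60', 'c79960']
224 ['875933', '9a6538', 'a3693d', '7b5436', '5e5a50', '635c52', '55493d', '47301f', '573723', '5f3c28', '5f3c27', '5a3824', '745736', 'b98c57', 'c3945a']
228 ['855731', '9a6439', '9d663a', '7f5637', '5f5a50', '635c52', '554b42', '3e2b1b', '563724', '5f3b24', '5e3b25', '5c3b25', '593f29', '684f33', '5f4a31']
(np.float64(453.20124599833326), np.float64(220.66862251996184)) (np.float64(448.4654548917963), np.float64(220.6170468391134)) (np.float64(379.7145510702965), np.float64(380.1662302471152)) (np.float64(383.9531639242817), np.float64(381.55988833313927))
```

Run:
```python
from h import *
g=r.snapshot('side');d=r.snapshot('top')
def corners(p,rpy,cam):
    R=Ro.from_euler('xyz',rpy,degrees=True)
    return [np.round(proj(cam,np.array(p)+R.apply([sx,0,z])),1) for sx,z in((-90,76),(90,76),(-90,-9),(90,-9))]
I=lambda c:[(round((u-170)*2+400),round((v-120)*2)) for u,v in c]
print('i',I(corners((538.3,-25.7,250.8),(179.93,-.41,10.41),g)),'seen bot (567,243),(697,178)')
print('k',I(corners((652.5,-5.4,251.6),(179.94,-.36,10.43),g)))
print('now top',corners((466.7,-391.1,111.2),(180,0,.79),d))
import numpy as np
# blade mask in k.png and i.png right panels: low-saturation grey, lower edge per column
for n,u0,u1,v0,v1 in(('i',560,710,120,260),('k',645,790,80,215)):
    a=cv2.imread(f'pics/{n}.png').astype(int);s=a.max(2)-a.min(2);m=((s<22)&(a.max(2)>75)&(a.max(2)<150)).astype(np.uint8)
    q=np.zeros_like(m);q[v0:v1,u0:u1]=m[v0:v1,u0:u1]
    k,l,st,_=cv2.connectedComponentsWithStats(q);b=1+st[1:,4].argmax();print(n,st[b])
    for u in range(st[b][0],st[b][0]+st[b][2],12):
        w=np.where(l[:,u]==b)[0];print((u,w.min(),w.max()),end=' ')
    print()
```

```text
i [(564, 242), (693, 169), (561, 191), (700, 117)] seen bot (567,243),(697,178)
k [(650, 194), (766, 129), (654, 142), (778, 76)]
now top [array([441.6, 274.8]), array([439.5, 214.2]), array([451.5, 276.3]), array([449.2, 211.8])]
i [ 565  131  135  112 4828]
(565, np.int64(195), np.int64(208)) (577, np.int64(193), np.int64(238)) (589, np.int64(195), np.int64(231)) (601, np.int64(188), np.int64(224)) (613, np.int64(181), np.int64(217)) (625, np.int64(174), np.int64(210)) (637, np.int64(153), np.int64(204)) (649, np.int64(170), np.int64(197)) (661, np.int64(157), np.int64(190)) (673, np.int64(149), np.int64(183)) (685, np.int64(142), np.int64(176)) (697, np.int64(136), np.int64(148)) 
k [ 652   94  120   99 3777]
(652, np.int64(188), np.int64(192)) (664, np.int64(140), np.int64(185)) (676, np.int64(147), np.int64(179)) (688, np.int64(139), np.int64(172)) (700, np.int64(134), np.int64(165)) (712, np.int64(127), np.int64(158)) (724, np.int64(106), np.int64(151)) (736, np.int64(124), np.int64(144)) (748, np.int64(109), np.int64(142)) (760, np.int64(102), np.int64(131))
```

advance(ticks={"wx":[0,0,0,0],"wy":[0,0,0,0],"wz":[0,-0.6,-0.6,-0.6],"x":[0,0.4,0.4,0.4],"y":[0,-0.8,-0.8,-0.8],"z":[-5,-6,-6,-6],"finger_gap":[0,0,0,0]})

```text
time: 27.0
tool_pos: [467.1, -390.1, 114.7]
tcp_rot: [-180.0, -0.0, 1.4]
ft_force: [0.5, -2.4, -2.0]
finger_gap: 24.4
grip_force: 106.0
```

```bash
python3 -c "
from h import *
need(467.1,-389.1,88,1.4);print(r.sense()['wrist_torque'])"
```

```text
need rot [-0.01 -0.   -0.02] shift [ 0.  -1.  26.7] |F| [ 0.5 -2.4 -2. ] gap 24.4 pos [ 467.1 -390.1  114.7] [-179.99   -0.      1.38] t 27.0
[-0.4231443  -0.05980434 -0.16818509]
```

advance(ticks={"wx":[0,0,0,0,0],"wy":[0,0,0,0,0],"wz":[0,0,0,0,0],"x":[0,0,0,0,0],"y":[0,0,0,0,0],"z":[2,4,6,8,8],"finger_gap":[0,0,0,0,0]})

```text
time: 27.62
tool_pos: [467.6, -391.2, 111.0]
tcp_rot: [179.9, -0.1, 1.4]
ft_force: [-11.0, 3.0, 25.6]
finger_gap: 24.5
grip_force: 109.7
```

```bash
python3 -c "
from h import *
need(467.1,-389.1,88,1.4);print(r.sense()['wrist_torque'])"
```

```text
need rot [ 0.13 -0.1  -0.03] shift [-0.4 -2.1 23. ] |F| [-11.    3.   25.6] gap 24.5 pos [ 467.6 -391.2  111. ] [ 1.7987e+02 -1.0000e-01  1.3700e+00] t 27.625
[ 0.92011193  1.37295801 -0.20288447]
```

advance(ticks={"wx":[0,0,0,0],"wy":[0,0,0,0],"wz":[0.3,0.3,0.3,0.3],"x":[0,0,0,0],"y":[0,2,2,2],"z":[-6,-6,-6,-6],"finger_gap":[0,0,0,0]})

```text
time: 28.12
tool_pos: [466.8, -391.3, 111.8]
tcp_rot: [-179.9, 0.1, 1.1]
ft_force: [-0.3, 0.3, -3.8]
finger_gap: 24.6
grip_force: 105.8
```

```bash
python3 -c "
from h import *
need(467.1,-392.8,111,1.1);print(r.sense()['wrist_torque'])"
```

```text
need rot [-0.1   0.06  0.  ] shift [0.2 1.5 0.8] |F| [-0.3  0.3 -3.8] gap 24.6 pos [ 466.8 -391.3  111.8] [-1.799e+02  6.000e-02  1.100e+00] t 28.125
[ 0.00861902 -0.05701776 -0.02295078]
```

advance(ticks={"wx":[0,0,0,0,0],"wy":[0,0,0,0,0],"wz":[0,0,0,0,0],"x":[0,0,0,0,0],"y":[1,1,1,1,1],"z":[2,4,6,8,8],"finger_gap":[0,0,0,0,0]})

```text
time: 28.75
tool_pos: [466.9, -392.6, 104.2]
tcp_rot: [-179.9, 0.0, 1.1]
ft_force: [0.5, -0.5, -2.3]
finger_gap: 24.6
grip_force: 105.9
```

```bash
python3 -c "
from h import *
need(467.1,-392.8,88,1.1);print(r.sense()['wrist_torque'])"
```

```text
need rot [-0.06  0.04 -0.01] shift [ 0.2  0.2 16.2] |F| [ 0.5 -0.5 -2.3] gap 24.6 pos [ 466.9 -392.6  104.2] [-1.7994e+02  4.0000e-02  1.0900e+00] t 28.75
[ 0.05112266 -0.00885624 -0.01324882]
```

Past the ledge with no load, so I'll continue down.

advance(ticks={"wx":[0,0,0,0,0,0,0,0],"wy":[0,0,0,0,0,0,0,0],"wz":[0,0,0,0,0,0,0,0],"x":[0,0,0,0,0,0,0,0],"y":[0,0,0,0,0,0,0,0],"z":[2,4,6,8,10,12,14,14],"finger_gap":[0,0,0,0,0,0,0,0]})

```text
time: 29.75
tool_pos: [467.0, -392.7, 90.5]
tcp_rot: [-180.0, 0.0, 1.1]
ft_force: [-0.3, -0.5, -3.0]
finger_gap: 24.9
grip_force: 105.9
```

```bash
python3 -c "
from h import *
need(467.1,-392.8,88,1.1);print(r.sense()['wrist_torque'])"
```

```text
need rot [-0.04  0.02 -0.01] shift [0.1 0.1 2.5] |F| [-0.3 -0.5 -3. ] gap 24.9 pos [ 467.  -392.7   90.5] [-1.7996e+02  2.0000e-02  1.0900e+00] t 29.75
[ 0.01147102 -0.04032572 -0.01755149]
```

advance(ticks={"wx":[0,0,0,0],"wy":[0,0,0,0],"wz":[0,0,0,0],"x":[0,0,0,0],"y":[0,0,0,0],"z":[1,2,2.5,2.7],"finger_gap":[0,0,0,0]})

```text
time: 30.25
tool_pos: [467.1, -392.8, 88.0]
tcp_rot: [-180.0, 0.0, 1.1]
ft_force: [0.9, -1.4, -3.0]
finger_gap: 24.7
grip_force: 105.9
```

```bash
python3 -c "
from h import *
need(467.1,-392.8,88,1.1);print(r.sense()['wrist_torque'])"
```

```text
need rot [-0.03  0.01 -0.01] shift [-0. -0.  0.] |F| [ 0.9 -1.4 -3. ] gap 24.7 pos [ 467.1 -392.8   88. ] [-1.7997e+02  1.0000e-02  1.0900e+00] t 30.25
[ 0.05989258 -0.04686823  0.02293026]
```

advance(ticks={"wx":[0,0,0,0],"wy":[0,0,0,0],"wz":[0,0,0,0],"x":[0,0,0,0],"y":[0,0,0,0],"z":[0.6,1,1.3,1.3],"finger_gap":[0,0,0,0]})

```text
time: 30.75
tool_pos: [467.1, -393.1, 87.5]
tcp_rot: [-180.0, -0.0, 1.1]
ft_force: [-4.8, 3.0, 5.1]
finger_gap: 24.7
grip_force: 107.0
```

Floor contact. I'll release slowly and rise.

advance(ticks={"wx":[0,0,0,0,0,0,0,0],"wy":[0,0,0,0,0,0,0,0],"wz":[0,0,0,0,0,0,0,0],"x":[0,0,0,0,0,0,0,0],"y":[-0.3,-0.3,-0.3,-0.3,-0.3,-0.3,-0.3,-0.3],"z":[-0.8,-0.8,-0.8,-0.8,-0.8,-20,-60,-110],"finger_gap":[30,36,50,60,60,60,60,60]}, grip_force=40)

```text
time: 31.75
tool_pos: [466.7, -392.1, 198.3]
tcp_rot: [-179.9, 0.1, 1.1]
ft_force: [1.5, -0.8, 0.6]
finger_gap: 59.9
grip_force: 0.0
```

advance(ticks={"wx":[0,0,0,0,0,0],"wy":[0,0,0,0,0,0],"wz":[0,0,0,-5,-9.5,-9.5],"x":[0,60,100,150,160,160],"y":[0,-60,-110,-160,-180,-180],"z":[-40,-40,-40,-40,-40,-40],"finger_gap":[60,40,28,28,28,28]})

```text
time: 32.5
tool_pos: [625.8, -205.8, 238.3]
tcp_rot: [-180.0, -0.1, 10.9]
ft_force: [-0.6, -1.1, -0.4]
finger_gap: 28.0
grip_force: 0.0
```

Run:
```python
from h import *
needb(-378,0,180)
d=r.snapshot('top');a=d['pixels'];cv2.imwrite('pics/m.png',a)
for v in(200,208,214,220,228,236,244,252,260,268,274): print(v,[''.join('%02x'%c for c in a[v,u][::-1]) for u in range(430,464,2)])
```

```text
need rot [-0.03 -0.11  0.54] shift [ 2.9  1.3 58.3] |F| [-0.6 -1.1 -0.4] gap 28.0 pos [ 625.8 -205.8  238.3] [-1.7997e+02 -1.1000e-01  1.0930e+01] t 32.5
200 ['56432d', '5a4731', '5a4933', '5f4d3a', '645a49', '645948', '645b48', '645847', '665c49', '635948', '625847', '928368', 'b19f7e', 'ae9b7d', '6f6655', 'ae9c7d', 'b09d7d']
208 ['3c2c20', '483424', '5c503f', '645a49', '635a48', '645948', '645a49', '635a48', '645947', '736853', 'b09d7d', 'b3a080', '867862', '9b8b70', 'b2a17f', '907d61', '644d31']
214 ['433324', '605545', '655b49', '645a49', '655a4a', '645946', '655a49', '625847', '83755c', 'b3a080', 'b09e7f', '756a58', 'a49277', 'b3a080', '887357', '6c5335', '6f5436']
220 ['635948', '645a48', '645a48', '645b4a', '655b49', '645a49', '5e5544', '8f8167', 'b4a181', 'ac9b7b', '706454', 'b09d7e', 'af9d7e', '796549', '705637
[... 547 characters left out ...]

252 ['6e624f', 'ad9b7a', 'b4a181', '91826a', '96886d', 'b4a180', '9a8a70', '43342a', '4c3322', '623d26', '643e26', '664029', '5e3c29', '614b32', '624b32', '9e784a', '957146']
260 ['b4a080', 'ab987b', '716755', 'b19f7e', 'b09c7c', '635342', '5f5a52', '503f2f', '432e1e', '603c26', '66412a', '5f3b25', '443021', '614b31', '6a5237', '695135', '695034']
268 ['796d59', 'a79678', 'b09d7e', '7e6b54', '4b3422', '493828', '433e36', '383129', '312418', '422c20', '442e22', '402d21', '3f2b1d', '5e482c', '6b5135', '6c5337', '6c5435']
274 ['a29072', '8a7b61', '533b28', '5c3f27', '583d29', '4e3928', '403a33', '423c36', '403b34', '4c463d', '5f4733', '5a3e25', '61462e', '6b5337', '6a5236', '695135', '6a5237']
```

The scraper's dark handle shows at columns 447–455, as at the start. Next I'll regrip the tray pull.

advance(ticks={"wx":[0,0,0,0,0,0,0],"wy":[0,0,0,0,0,0,0],"wz":[0.5,0.5,0.5,0.5,0.5,0.5,0.5],"x":[2.9,2.9,2.9,2.9,2.9,2.9,2.9],"y":[0.5,0.5,0.5,0.5,0.5,0.5,0.5],"z":[30,70,100,115,125,133,133],"finger_gap":[28,28,28,28,28,28,28]})

```text
time: 33.42
tool_pos: [626.7, -209.6, 104.0]
tcp_rot: [-180.0, -0.0, 10.1]
ft_force: [1.0, 0.1, 0.2]
finger_gap: 28.1
grip_force: 0.0
```

```bash
python3 -c "
from h import *
need(628.9,-206.2,71.5,10.4)"
```

```text
need rot [-0.02 -0.01 -0.32] shift [ 2.7 -3.  32.5] |F| [1.  0.1 0.2] gap 28.1 pos [ 626.7 -209.6  104. ] [-1.7998e+02 -1.0000e-02  1.0080e+01] t 33.425
```

advance(ticks={"wx":[0,0,0,0,0,0,0,0],"wy":[0,0,0,0,0,0,0,0],"wz":[-0.3,-0.3,-0.3,-0.3,-0.3,-0.3,-0.3,-0.3],"x":[2.5,2.5,2.5,2.5,2.5,2.5,2.5,2.5],"y":[-3,-3,-3,-3,-3,-3,-3,-3],"z":[3,12,22,32,32,32,32,32],"finger_gap":[28,28,28,28,0,0,0,0]}, grip_force=40)

```text
time: 34.42
tool_pos: [627.4, -205.8, 70.2]
tcp_rot: [-179.9, 0.1, 10.4]
ft_force: [-0.1, -2.1, -16.4]
finger_gap: 10.0
grip_force: 38.7
```

```bash
python3 -c "
from h import *
needb(-217,0,71.5)"
```

```text
need rot [-0.1   0.13 -0.02] shift [   1.4 -160.1   -1. ] |F| [ -0.1  -2.1 -16.4] gap 10.0 pos [ 627.4 -205.8   70.2] [-1.799e+02  1.300e-01  1.038e+01] t 34.425
```

advance(ticks={"wx":[0,0,0,0,0,0,0,0],"wy":[0,0,0,0,0,0,0,0],"wz":[0,0,0,0,0,0,0,0],"x":[0,0,0,0,0,0,0,0],"y":[-5,-17,-29,-41,-53,-65,-77,-89],"z":[0,0,0,0,0,0,0,0],"finger_gap":[0,0,0,0,0,0,0,0]})

```text
time: 35.42
tool_pos: [611.3, -116.7, 70.3]
tcp_rot: [-179.9, 0.1, 10.4]
ft_force: [3.9, -1.2, -29.0]
finger_gap: 9.2
grip_force: 38.6
```

advance(ticks={"wx":[0,0,0,0,0,0,0,0],"wy":[0,0,0,0,0,0,0,0],"wz":[0,0,0,0,0,0,0,0],"x":[0,0,0,0,0,0,0,0],"y":[-12,-24,-36,-48,-57,-64,-68,-68],"z":[0,0,0,0,0,0,0,0],"finger_gap":[0,0,0,0,0,0,0,0]})

```text
time: 36.42
tool_pos: [599.0, -49.5, 70.3]
tcp_rot: [-179.9, 0.1, 10.5]
ft_force: [4.7, 2.4, -30.1]
finger_gap: 9.5
grip_force: 38.8
```

```bash
python3 -c "
from h import *
needb(-217,0,71.5)"
```

```text
need rot [-0.14  0.09  0.06] shift [ 1.2 -1.3 -1.2] |F| [  4.7   2.4 -30.1] gap 9.5 pos [599.  -49.5  70.3] [-1.7986e+02  9.0000e-02  1.0460e+01] t 36.425
```

advance(ticks={"wx":[0,0,0,0,0],"wy":[0,0,0,0,0],"wz":[0,0,0,0,0],"x":[0,0,0,0,0],"y":[-1,-2,-3,-4,-4],"z":[0.8,0.8,0.8,0.8,0.8],"finger_gap":[0,0,0,0,0]})

```text
time: 37.05
tool_pos: [599.1, -49.4, 70.3]
tcp_rot: [179.9, 0.0, 10.4]
ft_force: [4.1, -11.4, -29.6]
finger_gap: 9.0
grip_force: 39.0
```

```bash
python3 -c "
from h import *
needb(-217,0,71.5)"
```

```text
need rot [ 0.14  0.05 -0.03] shift [ 1.1 -1.2 -1.2] |F| [  4.1 -11.4 -29.6] gap 9.0 pos [599.1 -49.4  70.3] [1.7986e+02 5.0000e-02 1.0370e+01] t 37.05
```

advance(ticks={"wx":[0,0,0,0],"wy":[0,0,0,0],"wz":[0,0,0,0],"x":[0,0,0,0],"y":[-2,-3,-4,-4],"z":[0,0,0,0],"finger_gap":[0,0,0,0]})

```text
time: 37.55
tool_pos: [599.0, -49.3, 70.3]
tcp_rot: [179.5, 0.0, 10.3]
ft_force: [8.9, -28.6, -36.0]
finger_gap: 9.5
grip_force: 39.1
```

advance(ticks={"wx":[0,0,0,0,0,0,0,0],"wy":[0,0,0,0,0,0,0,0],"wz":[0,0,0,0,0,0,0,0],"x":[0,0,0,0,0,0,0,0],"y":[7.5,7.5,7.5,7.5,7.5,7.5,7.5,7.5],"z":[0,0,0,0,-20,-60,-110,-150],"finger_gap":[0,28,28,28,28,28,28,28]})

```text
time: 38.55
tool_pos: [600.9, -51.2, 225.6]
tcp_rot: [180.0, -0.2, 10.4]
ft_force: [0.6, 1.1, 0.4]
finger_gap: 28.0
grip_force: 0.0
```

```bash
python3 -c "
from h import *
need(174,-574,231,16.9)"
```

```text
need rot [ 0.06 -0.2  -6.5 ] shift [-514.3  437.1   -6.9] |F| [0.6 1.1 0.4] gap 28.0 pos [600.9 -51.2 225.6] [179.95  -0.2   10.4 ] t 38.55
```

advance(ticks={"wx":[0,0,0,0,0,0,0,0],"wy":[0,0,0,0,0,0,0,0],"wz":[0,0,0,0,0,0,0,0],"x":[-45,-90,-135,-180,-225,-270,-315,-360],"y":[38,77,115,153,191,230,268,306],"z":[0,0,0,0,0,0,0,0],"finger_gap":[28,28,28,28,28,28,28,28]})

```text
time: 39.55
tool_pos: [300.2, -418.8, 223.3]
tcp_rot: [179.9, -0.1, 10.4]
ft_force: [0.6, 0.3, -0.5]
finger_gap: 28.5
grip_force: 0.0
```

advance(ticks={"wx":[0,0,0,0,0],"wy":[0,0,0,0,0],"wz":[0,0,0,0,0],"x":[-40,-80,-120,-153,-153],"y":[34,68,102,130,130],"z":[0,0,0,0,0],"finger_gap":[28,28,28,28,28]})

```text
time: 40.17
tool_pos: [172.0, -574.7, 222.5]
tcp_rot: [179.9, 0.0, 10.2]
ft_force: [-0.4, 0.1, -0.1]
finger_gap: 28.4
grip_force: 0.0
```

Run:
```python
from h import *
d=r.snapshot('top');a=d['pixels'];cv2.imwrite('pics/n.png',a);o=cv2.imread('pics/top0.png')
g=lambda i:i.astype(int)
# bar: bright low-saturation pixels in front of the bench
m=((a.max(2).astype(int)-a.min(2)<40)&(a.max(2)>135)).astype(np.uint8);m[:,:300]=0;m[:,345:]=0;m[:165]=0;m[230:]=0
p=np.argwhere(m)[:,::-1];print(len(p),p.min(0),p.max(0))
t=np.radians(YAW);X=np.array([np.cos(t),np.sin(t)])
w=np.array([onz(d,u,v,93)[:2]-Cb for u,v in p]);b=w@X;print('bar bench x',np.percentile(b,[0,10,25,50,75,100]).round(1))
df=np.abs(g(a)-g(o)).max(2)
for n,(u0,u1,v0,v1) in dict(rest=(425,465,200,290),hammer=(195,245,165,270),punch=(125,180,210,250),bowl=(398,470,130,200),top=(225,300,150,265)).items():
    q=df[v0:v1,u0:u1];print(n,'changed px',(q>40).sum(),'of',q.size)
top=a[150:265,225:300];print('black px on top',(top.max(2)<60).sum())
mk=lambda i:((g(i)[:,:,2]<115)&(g(i)[:,:,2]>80)&(g(i)[:,:,1]<72)&(g(i)[:,:,1]>50)).astype(np.uint8)
for i in(o,a):
    q=np.argwhere(mk(i)[212:275,443:460]);print('handle',len(q),q.mean(0),q.min(0),q.max(0))
```

```text
177 [314 173] [332 219]
bar bench x [-223.1 -221.4 -219.9 -217.1 -214.5 -186.9]
rest changed px 0 of 3600
hammer changed px 0 of 5250
punch changed px 0 of 2200
bowl changed px 0 of 5040
top changed px 1280 of 8625
black px on top 0
handle 477 [32.41928721  6.97903564] [5 0] [60 13]
handle 484 [32.63842975  7.22933884] [6 0] [60 13]
```

The bar reads −217 mm, so the tray is home. The scraper, hammer, punches and bowl look unchanged, and the bench top is clear.

```bash
python3 -c "
from bench import r
print(r.hand_in())"
```

```text
the job is handed in; nothing more can be done
None
```

The job is handed in at about 40 s: all five lumps were swept into the tray, the scraper is back in its rest (it caught once on a ledge in the slot before seating), the tray is fully home, and the hammer, bowl and punches were not moved.

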